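# Stir the ampoule warmer's beads and switch it on

## Robot

A 6-joint arm with a two-finger parallel gripper is mounted at the origin on the work surface. World frame = base frame: x ahead of the robot, y to its left, z up, the work surface at z = 0. Lengths are in m, angles in rad, forces in N, time in s.
With the tool pointing down it reaches from about 0.4 to 0.825 m from the base axis. Payload 7 kg.
Tool frame: the origin (TCP) lies at the very end of the fingers, on their centre line; the grasp point (between the pads) lies 19 mm behind it (env.tcp_to_grasp is the distance from the TCP to the grasp point, in m); z points along the fingers, y is the line along which they close (so a half turn about z gives the same grasp; the last joint's range is limited). The gripper opens to 85 mm and grips with 20 to 120 N. Pads are 22 mm wide; open, the fingers measure 114 mm over their backs; the gripper's body (76 mm by 85 mm) begins 54 mm behind the grasp point. The pads swing forward as they close: fully open they stand 13 mm farther back than shut.
Start: joints at [-0.845, 0.359, 0.012, 0, -1.224, -0.288], TCP at [0.286, -0.611, 0.196] pointing down, gripper open.
Joint ranges: [-3.07, 3.07], [-1.43, 2.12], [-1.02, 1.25], [-3.03, 1.67], [-3.05, -0], [-3.03, 3.03]. Speed limits (rad/s): [2.39, 2.39, 3.01, 3.14, 3.14, 3.14].

## Interface

Orientations are given as [roll, pitch, yaw] about the fixed x, y, z axes, in that order (R = Rz(yaw) Ry(pitch) Rx(roll)).
In Python, from rig import env, open_gripper, clamp, optics, current_clock, current_joint_pos, current_joint_vel, current_joint_efforts, current_tcp_pos, current_tool_rot, current_ft_force, current_ft_torque, current_width, current_finger_force gives the robot as it stands. Calls block until the motion is done:
- env.goto(position, orientation): joint-space move of the TCP to a pose.
- env.move_l(position, attitude=None, max_speed=0.15): straight line of the TCP; attitude=None keeps the orientation; max_speed is the mean speed in m/s.
- env.set_joints(angles): joint-space move.
- open_gripper() and clamp(force=None): open the fingers fully, or close them until they stop; force is the grip in N (None keeps the last).
- env.dwell(seconds).
- env.ik(position, orientation): joint angles nearest the present ones, or None.
- optics.get_image(name): name is "scene" or "side" or "wrist"; returns the picture (384x512x3 uint8, blue, green, red); there is no depth.
- optics.calibration(name): a dict with "K" (3x3 intrinsics, pixels), "D" ([k1, k2, p1, p2, k3] as OpenCV has them; the pictures are not rectified), "R" (3x3) and "t" (3): a world point X has camera coordinates R X + t. Camera axes: x right, y down, z forward; pixel columns grow to the right and rows downward; lengths in m; the calibration is good to about 2 mm. A picture is of the moment at which its call begins: read the wrist's pose just before it. calibration takes no time and is no camera call; for the wrist camera it gives the pose at the moment of the call.
A pose or a line that the arm cannot do raises env.MotionError and nothing moves.
- env.hand_in(): hands the job in; it is judged then, once.
Readings, each from a call of its own:
- current_clock(): time.
- current_joint_pos(): joint angles.
- current_joint_vel(): joint speeds.
- current_joint_efforts(): joint torques, N m.
- current_tcp_pos(): TCP position.
- current_tool_rot(): TCP orientation.
- current_ft_force(): force on the tool from outside, world axes, zero at the start.
- current_ft_torque(): the same for the moment, N m.
- current_width(): finger opening in m.
- current_finger_force(): force on a finger pad.
Only numpy, scipy, OpenCV 4.12 (cv2) and the standard library are available. Lean on these libraries where they do the work, as an engineer would, in place of code of your own. Each camera call takes 0.05 s, during which the arm holds its last target. There are 200 camera calls.

## Task

Take the stirring rod from its slanted rest and, starting on the side of the well nearest the knob, stir the beads of the ampoule warmer two full rounds anticlockwise seen from above, with the tip down among the beads near the floor of the well, going round the centre post without knocking hard on the warmer or throwing beads out. Then lay the rod back on its rest as it was, and after that turn the knob clockwise until it clicks on. Leave the other things where they are.

Things in the scene. Friction and masses are not known exactly. Their poses are not given: they have to be found in the camera images.
- bath: Bead warmer fixed to the table: white casing 160 x 280 x 85 mm (x, y, z; flat top at z 85 mm) with a round open well near its +y end and a knob on top near its -y end. Origin: centre of the underside, z up. It stands turned by up to 0.3 rad, on the robot's left or right.
- well (a point): Centre of the well's flat floor, at (0, 62, 10) mm in the warmer's frame, same axes. Well: inner diameter 130 mm, upright walls, 75 mm deep to the rim. A fixed steel post, diameter 24, 42 mm tall, stands at its centre, so the beads lie in a ring channel 53 mm wide. The knob lies 150 mm from here towards the warmer's -y.
- knob (a joint): Switch knob, rad: 0 off, 1.2 fully on (end stop). It turns clockwise seen from above. A detent resists up to about halfway (0.6 rad, at most about 0.22 N m); let go past 0.75 it snaps on by itself, let go short of 0.45 it springs back to near 0. Past 1.0 is on.
- knob_grip (a point): On the knob's upright axis (0, -88 mm in the warmer's frame), 122 mm above the table, at the height to grip it. The knob is a black upright bar 53 long, 14 thick, its top 129 mm above the table, on a disc; at joint 0 the bar lies along the warmer's x, so fingers close along the warmer's y.
- rest: Fixed slanted rod rest, on the other side from the warmer: base 130 x 90 x 10 mm with an open steel V trough 118 mm long (sides at 90 degrees, mouth 45 mm wide) and a foot plate at its lower end. The trough rises towards the rest's -x (roughly the robot), 30 degrees from vertical: along (-0.5, 0, 0.866) in its frame; the V opens up and towards +x. Origin: centre of the base's underside.
- rest_foot (a point): Where the tip of the rod stands on the foot plate when the rod is on its rest: (50, 0, 35) mm in the rest's frame.
- rest_grip (a point): Where rod_grip lies when the rod is on its rest: 162 mm up the trough's line from rest_foot; free air, above the trough's end.
- rod: Stirring rod, 195 mm long, about 0.14 kg: steel rod of diameter 14 mm with a round tip, and a white round handle of diameter 26 mm over the last 65 mm (130 to 195 mm from the tip). Origin at the tip, z along the rod to the handle. Starts leaning in the V trough of its rest, handle up, 30 degrees from vertical.
- rod_tip (a point): Tip of the rod (the body's origin).
- rod_grip (a point): Point on the handle's axis 162 mm from the tip, 33 mm below the handle's top; where to grip.
- bead0_center (a point): Centre of aluminium bead 0: ball of diameter 24 mm, 20 g, loose in the well, one layer. At the start there is a clear gap of about 30 mm between beads on the knob side of the well.
- bead1_center (a point): Centre of aluminium bead 1: ball of diameter 24 mm, 20 g, loose in the well, one layer. At the start there is a clear gap of about 30 mm between beads on the knob side of the well.
- bead2_center (a point): Centre of aluminium bead 2: ball of diameter 24 mm, 20 g, loose in the well, one layer. At the start there is a clear gap of about 30 mm between beads on the knob side of the well.
- bead3_center (a point): Centre of aluminium bead 3: ball of diameter 24 mm, 20 g, loose in the well, one layer. At the start there is a clear gap of about 30 mm between beads on the knob side of the well.
- bead4_center (a point): Centre of aluminium bead 4: ball of diameter 24 mm, 20 g, loose in the well, one layer. At the start there is a clear gap of about 30 mm between beads on the knob side of the well.
- bead5_center (a point): Centre of aluminium bead 5: ball of diameter 24 mm, 20 g, loose in the well, one layer. At the start there is a clear gap of about 30 mm between beads on the knob side of the well.
- bead6_center (a point): Centre of aluminium bead 6: ball of diameter 24 mm, 20 g, loose in the well, one layer. At the start there is a clear gap of about 30 mm between beads on the knob side of the well.
- saline: Bystander: clear bottle with blue cap, diameter 62, 150 tall (mm), loose on the table; origin at the centre of its underside.
- swab_jar: Bystander: glass jar with steel lid, diameter 60, 70 tall (mm), loose on the table; origin at the centre of its underside.
- pill_bottle: Bystander: amber bottle with white cap, diameter 52, 85 tall (mm), loose on the table; origin at the centre of its underside.
- steel_cup: Bystander: steel cup, diameter 72, 60 tall (mm), loose on the table; origin at the centre of its underside.
- carton: Bystander: white carton 60 x 110 x 45 (mm), loose on the table; origin at the centre of its underside.
Mind the look-alikes: they are no part of the job. Several things have the shape of the rod; the one meant has the colours described above.

How it is judged:
On the way, in this order (a step that is already met when the one before it is completed fails the run):
1. round 1: rod tip among the beads, on the knob side of the post (z of rod_tip in the frame of well below 0.018 m and horizontal distance between rod_tip and well below 0.066 m and y of rod_tip in the frame of well below -0.026 m).
2. round 1: rod tip among the beads, on the far side (bath +x) of the post (z of rod_tip in the frame of well below 0.018 m and horizontal distance between rod_tip and well below 0.066 m and x of rod_tip in the frame of well above 0.026 m).
3. round 1: rod tip among the beads, on the side away from the knob of the post (z of rod_tip in the frame of well below 0.018 m and horizontal distance between rod_tip and well below 0.066 m and y of rod_tip in the frame of well above 0.026 m).
4. round 1: rod tip among the beads, on the near side (bath -x) of the post (z of rod_tip in the frame of well below 0.018 m and horizontal distance between rod_tip and well below 0.066 m and x of rod_tip in the frame of well below -0.026 m).
5. round 2: rod tip among the beads, on the knob side of the post (all of step 1).
6. round 2: rod tip among the beads, on the far side (bath +x) of the post (all of step 2).
7. round 2: rod tip among the beads, on the side away from the knob of the post (all of step 3).
8. round 2: rod tip among the beads, on the near side (bath -x) of the post (all of step 4).
9. round 2 closed: rod tip among the beads, on the knob side of the post, and beads from all round the ring lie more than 8 mm from where they started (all of step 5 and distance of any of bead0_center, bead1_center from where it was at the start of the episode above 0.008 m and distance of any of bead2_center, bead3_center from where it was at the start of the episode above 0.008 m and distance of any of bead4_center, bead5_center, bead6_center from where it was at the start of the episode above 0.008 m).
10. rod back on its slanted rest and let go, the knob still off (distance between rod_tip and rest_foot below 0.012 m and distance between rod_grip and rest_grip below 0.012 m and contact force between rod and the fingers below 0.05 N and linear speed of rod below 0.02 m/s and value of joint knob below 0.3 rad), for 0.2 s.
At the end, for the whole second after the job is handed in: The rod lies released and still on its rest (tip within 12 mm of rest_foot, grip point within 12 mm of rest_grip), the knob is on (past 1.0 rad), and all seven beads are in the well (distance between rod_tip and rest_foot below 0.012 m and distance between rod_grip and rest_grip below 0.012 m and contact force between rod and the fingers below 0.05 N and linear speed of rod below 0.02 m/s and value of joint knob above 1 rad and horizontal distance between each of bead0_center, bead1_center, bead2_center, bead3_center, bead4_center, bead5_center, bead6_center and well below 0.066 m and z of each of bead0_center, bead1_center, bead2_center, bead3_center, bead4_center, bead5_center, bead6_center in the frame of well below 0.06 m); the robot touches nothing.
It fails at once if a bead leaves the well (not (horizontal distance between each of bead0_center, bead1_center, bead2_center, bead3_center, bead4_center, bead5_center, bead6_center and well below 0.066 m and z of each of bead0_center, bead1_center, bead2_center, bead3_center, bead4_center, bead5_center, bead6_center in the frame of well below 0.06 m)).
It fails at once if the rod knocks on the warmer with more than 25 N (contact force between rod and bath above 25 N).
It fails at once if a bystander is shifted by more than 30 mm (distance of any of saline, swab_jar, pill_bottle, steel_cup, carton from where it was at the start of the episode above 0.03 m).
It also fails if it takes over 72 s, if anything falls off the work surface, if the arm or the gripper's body presses on something with over 40 N, if the wrist force passes 120 N, or if a joint passes its speed limit or range.

## Working session

There is one attempt and no reset: what is moved stays moved. The work goes in short steps, each a Python script; the robot and the scene stay as the last script left them, time stands still between calls to the robot, and variables do not carry over. Pictures are saved under pics/ and viewed, at most 10 in all, crops included, and the job is handed in when it is done.

```bash
mkdir -p pics; ls; python3 - <<'E'
from rig import *
import cv2, numpy as np
for n in ("scene","side"):
    im=optics.get_image(n); cv2.imwrite(f"pics/{n}0.png",im)
    c=optics.calibration(n); print(n,c)
a=[cv2.imread(f"pics/{n}0.png") for n in ("scene","side")]
print(current_clock(),env.tcp_to_grasp,current_tool_rot())
E
```

```text
pics
scene {'K': array([[443.47673399,   0.        , 252.15869564],
       [  0.        , 443.47673399, 188.86754935],
       [  0.        ,   0.        ,   1.        ]]), 'D': array([-0.15598179,  0.        ,  0.        ,  0.        ,  0.        ]), 'R': array([[ 0.8740766 ,  0.4856093 ,  0.01317996],
       [ 0.43021556, -0.76119931, -0.4852733 ],
       [-0.22562065,  0.42983626, -0.87426318]]), 't': array([-0.37621495, -0.11802659,  1.48046239])}
side {'K': array([[437.91758502,   0.        , 254.75216871],
       [  0.        , 437.91758502, 196.40159449],
       [  0.        ,   0.        ,   1.        ]]), 'D': array([-0.06209602,  0.        ,  0.        ,  0.        ,  0.        ]), 'R': array([[ 0.78434796, -0.62029405, -0.00579357],
       [-0.40603584, -0.50631759, -0.76077421],
       [ 0.46897033,  0.5990641 , -0.64899079]]), 't': array([-0.31148404,  0.27915148,  1.48702616])}
0.1 0.0187 [ 3.14011849e+00 -1.47236138e-04 -2.70390856e+00]
```

View pics/scene0.png

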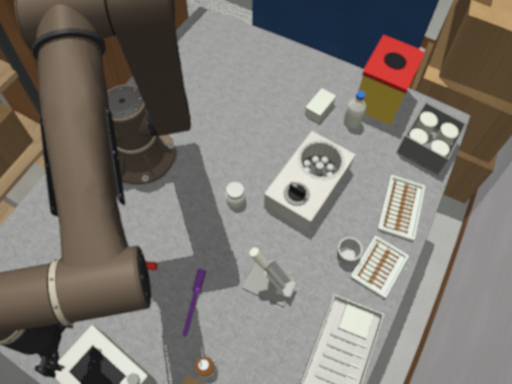

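View pics/side0.png

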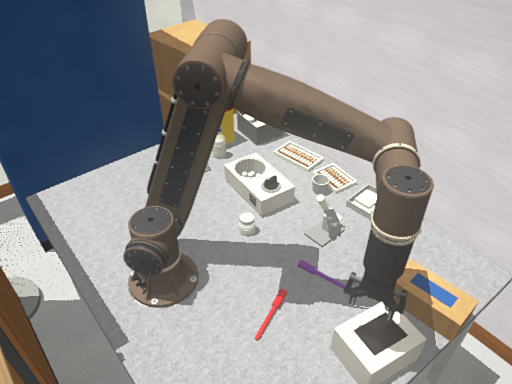

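Scene: the well is at about (322,160), the knob at (297,192), and the rest with the white-handled rod at (255,253) to (285,290). Look-alikes are the purple rod at (195,300), and the red one at scene (150,266) / side (270,313). The white-handled rod in the trough is the one I want. One close crop to check.

```bash
python3 - <<'E'
import cv2, numpy as np
a=cv2.imread("pics/scene0.png")[125:305,225:365]
b=cv2.imread("pics/side0.png")[145:255,215:355]
a=cv2.resize(a,None,fx=3.2,fy=3.2,interpolation=cv2.INTER_CUBIC)
b=cv2.resize(b,None,fx=2.5,fy=2.5,interpolation=cv2.INTER_CUBIC)
o=np.zeros((576,800,3),np.uint8);o[:a.shape[0],:a.shape[1]]=a;o[:b.shape[0],450:450+b.shape[1]]=b[:, :350]
cv2.imwrite("pics/crop1.png",o)
E
```

```text
(no output)
```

View pics/crop1.png

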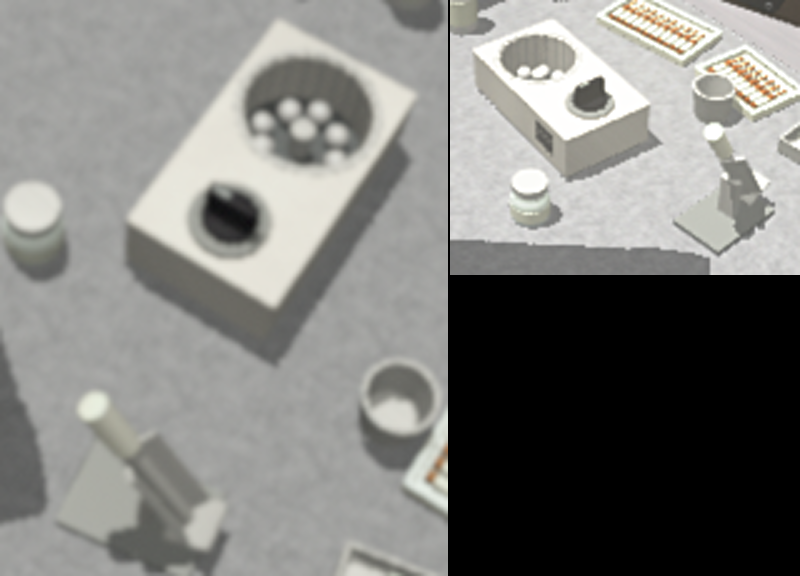

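The crop confirms the white-handled steel rod in the trough, handle top at crop (94,402). Bath top corners are at (282,20), (415,95), (275,307) and (130,218). Next: the first pose fit.

```bash
cat > h.py <<'E'
from rig import *
import cv2, numpy as np
from scipy.optimize import least_squares
from scipy.spatial.transform import Rotation as Ro
def Rz(a): return Ro.from_euler('z',a).as_matrix()
def proj(P,c):
    return cv2.projectPoints(np.array(P,float).reshape(-1,3),cv2.Rodrigues(c["R"])[0],c["t"],c["K"],c["D"])[0][:,0]
def fit(obs,x0):
    """obs: list of (cal, bodypts, pixels); x=(x,y,yaw)"""
    f=lambda x: np.concatenate([(proj(np.array(P)@Rz(x[2]).T+[x[0],x[1],0],c)-p).ravel() for c,P,p in obs])
    r=least_squares(f,x0,loss='soft_l1'); return r.x,f(r.x).reshape(-1,2)
def tri(obs,x0=(.55,0,.1)):
    f=lambda X: np.concatenate([(proj(X,c)-p).ravel() for c,p in obs])
    r=least_squares(f,x0); return r.x,f(r.x)
E
python3 - <<'E'
from h import *
S,D=optics.calibration("scene"),optics.calibration("side")
sc=lambda q: np.array(q,float)/3.2+[225,125]
sd=lambda q: (np.array(q,float)-[450,0])/2.5+[215,145]
# corners far-left.. : +y-x, +y+x, -y+x, -y-x
T=np.array([[-80,140,85],[80,140,85],[80,-140,85],[-80,-140,85]])/1000
x,r=fit([(S,T,sc([(282,20),(415,95),(275,307),(130,218)])),(D,T,sd([(473,55),(550,22),(648,105),(565,135)]))],[.6,.1,0])
print("bath",x,r.round(1).tolist())
top,r=tri([(S,sc([94,402])),(D,sd([713,130]))]);print("rodtop",top,r)
# rest model: rod top at 195mm up line from foot ; base corners
u=np.array([-.5,0,.866])
B=np.array([[50,0,35]])/1000+u*.195
C=np.array([[-65,-45,10],[-65,45,10]])/1000
x2,r=fit([(S,np.vstack([B,C]),sc([(94,402),(57,520),(108,437)])),(D,B,sd([(713,130)]))],[.6,-.2,0]);print("rest",x2,r.round(1).tolist())
E
```

```text
bath [ 0.54621179  0.16310135 -0.08984939] [[-1.2, -0.6], [0.7, -0.4], [-0.2, -0.2], [-1.1, -0.0], [0.1, -3.1], [1.0, -2.0], [0.8, -1.5], [0.3, 1.2]]
rodtop [ 0.53618393 -0.18472064  0.20236425] [-0.04578988  0.38287508 -0.43300225 -0.30167743]
rest [ 0.58952352 -0.18526508  0.00676307] [[1.9, 1.5], [-1.0, -0.9], [-1.9, -1.0], [1.0, -1.2]]
```

```bash
python3 - <<'E'
from h import *
pi=np.pi
env.goto([.46,-.19,.40],[pi,0,pi/2*0-pi]) if False else None
for n,p in (("rest",[.50,-.19,.38]),("bath",[.50,.13,.38])):
    q=None
    for yaw in (-pi/2-0.8,-pi,0,pi/2,-pi/2):
        try: print(yaw, env.ik(p,[pi,0,yaw]))
        except Exception as e: print(yaw,e)
env.goto([.50,-.19,.38],[pi,0,-pi])
import pickle
cal={}
cal["rest"]=optics.calibration("wrist"); cv2.imwrite("pics/w_rest.png",optics.get_image("wrist"))
print(current_clock())
env.goto([.50,.13,.38],[pi,0,-pi])
cal["bath"]=optics.calibration("wrist"); cv2.imwrite("pics/w_bath.png",optics.get_image("wrist"))
pickle.dump(cal,open("cal.pkl","wb")); print(current_clock())
# overlay of predictions
T=np.array([[-80,140,85],[80,140,85],[80,-140,85],[-80,-140,85],[0,62,85],[0,-88,129]])/1000
print(proj(T@Rz(-.09).T+[.546,.163,0],cal["bath"]).round())
E
```

```text
-2.3707963267948964 [ 0.00360247  0.05960396  0.03645331  0.         -1.54764567 -0.80360247]
-3.141592653589793 [ 3.60247357e-03  5.96039614e-02  3.64533073e-02 -4.44089210e-16
 -1.54764567e+00 -1.57439880e+00]
0 [ 3.60247357e-03  5.96039614e-02  3.64533073e-02  4.44089210e-16
 -1.54764567e+00  1.56719385e+00]
1.5707963267948966 [ 2.41169616e+00 -1.34540531e+00  3.64533073e-02  1.33226763e-15
 -2.95265494e+00  7.29896493e-01]
-1.5707963267948966 [ 0.00360247  0.05960396  0.03645331  0.         -1.54764567 -0.00360247]
-2.3707963267948964 [ 0.63473016  0.02700688  0.00202451  0.         -1.54581396 -1.43473016]
-3.141592653589793 [ 6.34730158e-01  2.70068758e-02  2.02451353e-03 -4.44089210e-16
 -1.54581396e+00 -2.20552648e+00]
0 [ 6.34730158e-01  2.70068758e-02  2.02451353e-03  4.44089210e-16
 -1.54581396e+00  9.36066169e-01]
1.5707963267948966 [ 6.34730158e-01  2.70068758e-02  2.02451353e-03  0.00000000e+00
 -1.54581396e+00  2.50686250e+00]
-1.5707963267948966 [ 0.63473016  0.02700688  0.00202451  0.         -1.54581396 -0.63473016]
1.9917
3.2583
[[378. 126.]
 [358. 222.]
 [191. 208.]
 [193. 108.]
 [320. 172.]
 [221. 171.]]
```

View pics/w_rest.png

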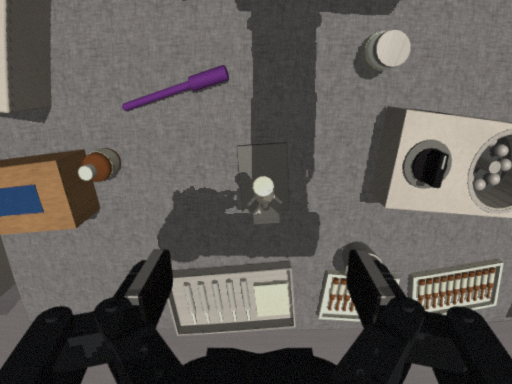

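View pics/w_bath.png

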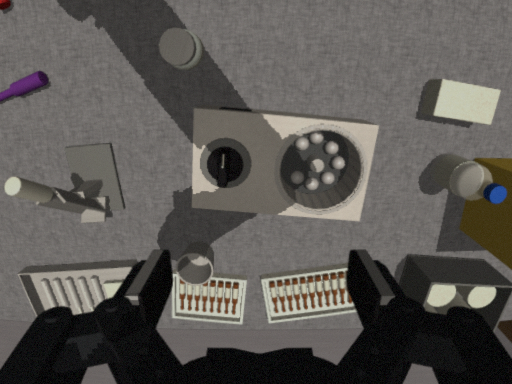

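Wrist pictures: handle top at (263,187) in w_rest and (14,187) in w_bath, rest base near corners at (238,146) and (288,142). Bath corners at (378,125), (360,220), (190,209) and (193,107), all close to prediction. The beads have their gap on the knob side. Refine both poses.

```bash
python3 - <<'E'
from h import *
import pickle; cal=pickle.load(open("cal.pkl","rb"))
S,D=optics.calibration("scene"),optics.calibration("side"); A,Bc=cal["rest"],cal["bath"]
sc=lambda q: np.array(q,float)/3.2+[225,125]
sd=lambda q: (np.array(q,float)-[450,0])/2.5+[215,145]
T=np.array([[-80,140,85],[80,140,85],[80,-140,85],[-80,-140,85]])/1000
im=cv2.imread("pics/w_bath.png",0)
def sub(im,pts):
    p=np.array(pts,np.float32).reshape(-1,1,2); return cv2.cornerSubPix(im,p,(5,5),(-1,-1),(3,30,.01))[:,0]
c=sub(im,[(378,125),(360,220),(190,209),(193,107)]);print(c)
x,r=fit([(Bc,T,c)],[.546,.163,-.09]);print("bath wrist",x,r.round(1).tolist())
x,r=fit([(Bc,T,c),(S,T,sc([(282,20),(415,95),(275,307),(130,218)]))],[.546,.163,-.09]);print("bath both",x,r.round(1).tolist())
print("well",Rz(x[2])@[0,.062,0]+[x[0],x[1],0],"knob",Rz(x[2])@[0,-.088,0]+[x[0],x[1],0])
u=np.array([-.5,0,.866]);top=(np.array([[50,0,35]])/1000+u*.195)
C=np.array([[-65,-45,10],[-65,45,10]])/1000
c1=sub(cv2.imread("pics/w_rest.png",0),[(238,146),(288,142)]);c2=sub(im,[(67,147),(111,143)]);print(c1,c2)
M=np.vstack([top,C])
x,r=fit([(A,M,np.vstack([[263,187],c1])),(Bc,M,np.vstack([[14,187],c2])),(S,top,sc([(94,402)])),(D,top,sd([(713,130)]))],[.59,-.185,0]);print("rest",x,r.round(1).tolist())
x,r=fit([(A,M,np.vstack([[263,187],c1])),(Bc,M,np.vstack([[14,187],c2]))],[.59,-.185,0]);print("rest wrist",x,r.round(1).tolist())
print("top",tri([(A,[263,187]),(Bc,[14,187]),(S,sc([94,402])),(D,sd([713,130]))],[.53,-.18,.2]), "model top",top@Rz(x[2]).T+[x[0],x[1],0])
E
```

```text
[[378.44394  124.907135]
 [358.8972   221.00104 ]
 [191.32576  207.1812  ]
 [193.41473  107.53983 ]]
bath wrist [ 0.54474984  0.16397763 -0.08919493] [[0.1, 0.1], [0.0, -0.2], [-0.1, 0.0], [0.0, 0.1]]
bath both [ 0.54524396  0.16382357 -0.08922793] [[-0.1, 0.4], [-0.1, 0.1], [-0.2, 0.3], [-0.0, 0.4], [-1.4, -0.9], [0.5, -0.7], [-0.4, -0.5], [-1.3, -0.3]]
well [0.55076875 0.22557693 0.        ] knob [0.53740231 0.07617365 0.        ]
[[235.5448  145.46555]
 [287.45898 142.2191 ]] [[ 64.38059  146.78375 ]
 [110.174385 142.20366 ]]
rest [ 0.58466842 -0.18128881  0.06984076] [[1.0, 0.8], [1.0, -0.4], [-0.2, -0.7], [-0.8, 0.4], [-0.6, -0.5], [-0.6, -0.1], [0.4, 0.3], [-0.2, -0.8]]
rest wrist [ 0.58479363 -0.18119766  0.0702865 ] [[1.0, 0.9], [1.0, -0.3], [-0.2, -0.6], [-0.8, 0.5], [-0.5, -0.4], [-0.5, -0.0]]
top (array([ 0.53702714, -0.18526025,  0.20179605]), array([ 0.38589323,  0.0827762 , -0.22104555, -0.28283634,  0.14131051,
        0.79650146, -0.16094869, -0.19569035])) model top [[ 0.53741091 -0.18453352  0.20387   ]]
```

```bash
cat >> h.py <<'E'
import pickle
cal=pickle.load(open("cal.pkl","rb")) 
BX=np.array([.54500,.16390,0]); BY=-.0892
RX=np.array([.58473,-.18125,0]); RY=.0700
U=Rz(RY)@[-.5,0,.8660254]; FOOT=RX+Rz(RY)@[.05,0,.035]; GRIP=FOOT+.162*U
WELL=BX+Rz(BY)@[0,.062,.010]; KNOB=BX+Rz(BY)@[0,-.088,.122]
yt=-(Rz(RY)@[0,1,0]); RG=np.column_stack([np.cross(yt,-U),yt,-U])
EG=Ro.from_matrix(RG).as_euler('xyz')
TG=GRIP-U*env.tcp_to_grasp
DOWN=[np.pi,0,0]
E
python3 - <<'E'
from h import *
c=cal["bath"]
for p in [(303,143),(317,138),(332,148),(338,163),(328,178),(313,184),(297,178),(317,166)]:
    n=np.append(cv2.undistortPoints(np.array([[p]],float),c["K"],c["D"])[0,0],1); d=c["R"].T@n; o=-c["R"].T@c["t"]
    z=.052 if p==(317,166) else .024
    b=Rz(BY).T@(o+d*(z-o[2])/d[2]-WELL); print(np.round(b[:2]*1000), round(np.degrees(np.arctan2(b[1],b[0]))))
print(EG,TG,WELL,KNOB)
for p,e in [(TG+.12*U,EG),(TG,EG),(TG+[0,0,.16],EG),([WELL[0],WELL[1],.34],DOWN),([WELL[0],WELL[1],.16],DOWN),(KNOB,[np.pi,0,BY]),(KNOB,[np.pi,0,BY-1.2])]:
    print(env.ik(p,e))
E
```

```text
[-31. -24.] -143
[-42.  -1.] -179
[-27.  28.] 134
[-2. 43.] 92
[28. 29.] 47
[41.  4.] 6
[ 33. -26.] -39
[0. 0.] 45
[ 3.14159265 -0.52359878  0.07      ] [ 0.56313302 -0.18276426  0.15910144] [0.55052307 0.22565351 0.01      ] [0.53716081 0.07624986 0.122     ]
[-0.03320353 -0.21009148 -0.55324362 -0.0792997  -0.70790695  1.72055184]
[-0.01752262 -0.00260806 -0.62694675 -0.1058165  -0.42662696  1.74303482]
[-0.01548457 -0.14215327 -0.38256568 -0.0590181  -0.8092381   1.68562342]
[ 7.17230864e-01  1.69738475e-01  7.65181145e-02  4.44089210e-16
 -1.47757597e+00  8.53565462e-01]
[ 7.17230864e-01  2.54018706e-01 -2.22128356e-01  4.44089210e-16
 -1.09464927e+00  8.53565462e-01]
[ 5.02337710e-01  2.04011230e-01 -3.84418875e-01  4.44089210e-16
 -9.82366222e-01  9.79258617e-01]
[ 0.50233771  0.20401123 -0.38441888  0.         -0.98236622 -0.22074138]
```

```bash
python3 - <<'E'
from h import *
env.goto(TG+.13*U,EG)
env.move_l(TG,max_speed=.08)
print(current_clock(),current_tcp_pos()-TG,current_ft_force())
clamp(60)
t=current_tcp_pos(); R=Ro.from_euler('xyz',current_tool_rot()).as_matrix()
print("w",current_width(),current_finger_force(),current_ft_force(),t-TG)
tip=R.T@(FOOT-t); ax=R.T@U; print("tip in tool",tip,ax); pickle.dump((tip,ax),open("hand.pkl","wb"))
env.move_l(TG+[0,0,.15],max_speed=.12)
print(current_width(),current_ft_force(),current_clock())
c=optics.calibration("wrist")
env.goto([WELL[0],WELL[1],.32],DOWN)
g=current_tcp_pos();RR=Ro.from_euler('xyz',current_tool_rot()).as_matrix()
P=[g+RR@tip,g+RR@(tip+.195*ax)]; print("tip",P[0],current_clock())
ims=[]
for n in ("scene","side"):
    im=optics.get_image(n); q=proj(P,optics.calibration(n)); print(n,q.round(1).tolist())
    cx,cy=q.mean(0).astype(int); k=np.clip([cx-50,cy-60],0,[412,264])
    im=cv2.resize(im[k[1]:k[1]+120,k[0]:k[0]+100],None,fx=4,fy=4,interpolation=cv2.INTER_CUBIC)
    for p in q: cv2.circle(im,tuple(int(v) for v in (p-k)*4+2),3,(0,0,255),1)
    ims.append(im); 
cv2.imwrite("pics/hand.png",np.hstack(ims))
E
```

```text
8.3083 [ 8.63881751e-05 -3.13547269e-05  5.59870752e-04] [ 0.94689023 -0.65272764 -0.09670151]
w 0.023648233591860746 58.686127066612244 [-2.6435539  -2.11480486  2.82945988] [ 0.00016342 -0.00026656  0.0003838 ]
tip in tool [-0.00039787 -0.00033411  0.14355986] [ 5.64126231e-04  3.95047584e-04 -9.99999760e-01]
0.024146828306451304 [-0.10937971  0.71101504 -2.23681016] 10.3
tip [0.5503342  0.22510737 0.17656106] 11.8167
scene [[325.6, 141.9], [337.2, 98.5]]
side [[249.7, 148.7], [249.0, 105.6]]
```

View pics/hand.png

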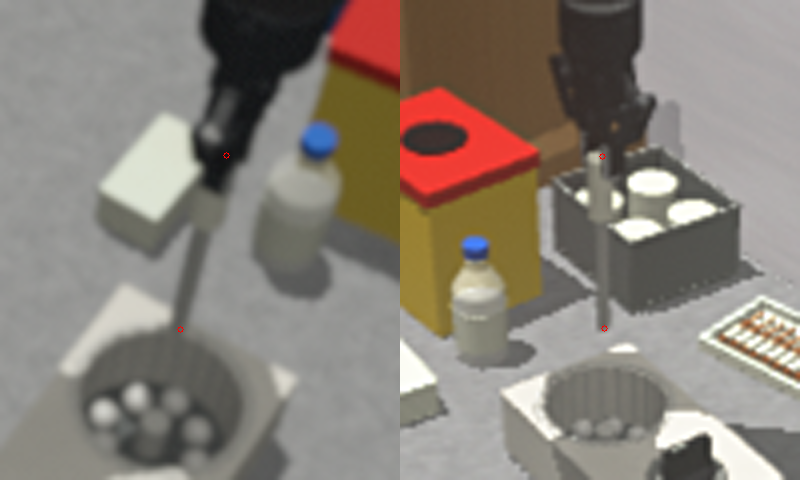

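Rod held as modelled: the seen tip matches the predicted circles in both views, at scene (326,142) and side (250,149). Stir now.

```bash
cat > stir.py <<'E'
from h import *
tip,ax=pickle.load(open("hand.pkl","rb")); Rd=Ro.from_euler('xyz',DOWN).as_matrix()
def tcp(deg,z,r=.038):
    a=np.radians(deg); return WELL+Rz(BY)@[r*np.cos(a),r*np.sin(a),z]-Rd@tip
env.move_l(tcp(-90,.085),max_speed=.12)
env.move_l(tcp(-90,.03),max_speed=.08)
env.move_l(tcp(-90,.009),max_speed=.04); f0=current_ft_force(); print(current_clock(),f0)
m=0
for k,d in enumerate(np.arange(-75,-90+720+13,15)):
    env.move_l(tcp(d,.009),max_speed=.06)
    f=np.linalg.norm(current_ft_force()-f0); m=max(m,f)
    if f>15: print("stop",d,f); break
    if k%12==11: print(d,current_clock(),f,m,current_width(),(current_tcp_pos()-tcp(d,.009)).round(4))
else:
    env.move_l(tcp(-90,.009),max_speed=.06)
    cv2.imwrite("pics/end.png",optics.get_image("scene"))
    print("done",current_clock(),m,current_ft_force())
E
python3 stir.py
```

```text
14.325 [ 0.00975046 -0.39208899 -1.81910638]
90 18.125 0.6787029869070101 8.074167645714876 0.023692197056545978 [-0.0003  0.0001  0.0002]
270 21.925 3.4533624533491256 9.062507457474318 0.023536254470137713 [0.0007 0.0004 0.0001]
450 25.725 0.5251406526761759 9.062507457474318 0.02378253731080618 [-0.0003  0.0002  0.0002]
630 29.525 3.5490995259469234 9.062507457474318 0.023517836778233374 [0.0007 0.0004 0.0003]
done 29.825 9.062507457474318 [-0.78867096  1.2376234  -0.93383322]
```

```bash
python3 - <<'E'
from h import *
tip,ax=pickle.load(open("hand.pkl","rb"))
p=current_tcp_pos(); env.move_l([p[0],p[1],.34],max_speed=.12)
env.goto(TG+[0,0,.15],EG)
env.move_l(TG+[0,0,.04],max_speed=.12)
g=current_tcp_pos();RR=Ro.from_euler('xyz',current_tool_rot()).as_matrix()
P=[g+RR@(tip+s*ax) for s in (0,.04,.08,.12)]; print("tip-FOOT",P[0]-FOOT,current_clock(),current_ft_force())
ims=[]
for n in ("scene","side"):
    im=optics.get_image(n); cv2.imwrite(f"pics/pre_{n}.png",im); q=proj(P,optics.calibration(n)); print(q.round(1).tolist())
    cx,cy=q.mean(0).astype(int); k=np.array([cx-40,cy-48])
    im=cv2.resize(im[k[1]:k[1]+96,k[0]:k[0]+80],None,fx=5,fy=5,interpolation=cv2.INTER_CUBIC)
    for v in q: cv2.circle(im,tuple(int(a) for a in (v-k)*5+2),3,(0,0,255),1)
    ims.append(im)
cv2.imwrite("pics/pre.png",np.hstack(ims))
E
```

```text
tip-FOOT [0.00053672 0.00034868 0.04055245] 33.9167 [ 0.05124261  0.53573322 -1.68566547]
[[286.7, 282.2], [280.9, 275.3], [274.7, 268.0], [268.3, 260.4]]
[[334.2, 210.8], [331.7, 206.3], [329.2, 201.6], [326.5, 196.7]]
```

View pics/pre.png

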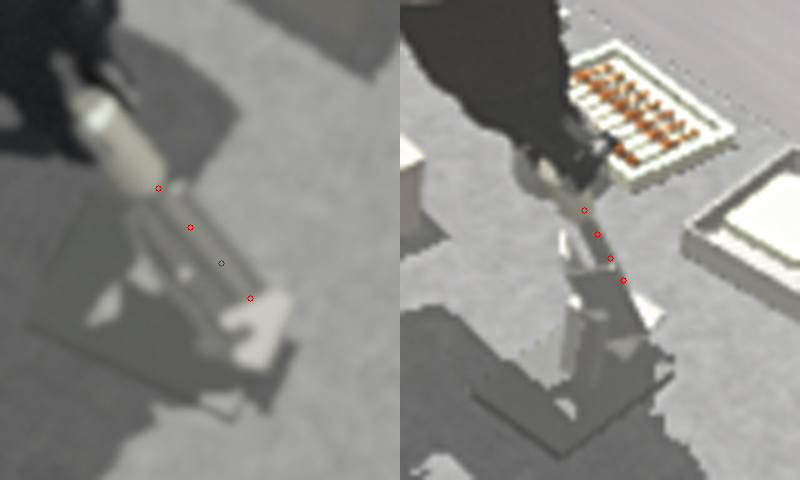

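Rod (scene crop handle foot about (150,185), tip about (250,300)) lies on the predicted axis within about 2 mm, so it did not slip. Lower it with a force guard.

```bash
python3 - <<'E'
from h import *
f0=current_ft_force()
for z in (.012,.006,.003,.001,0):
    env.move_l(TG+[0,0,z],max_speed=.06); f=current_ft_force()-f0; print(z,f.round(2))
    if np.linalg.norm(f)>8: break
open_gripper(); env.dwell(.3)
env.move_l(current_tcp_pos()+.09*U,max_speed=.1)
env.dwell(.2); print(current_clock(),current_finger_force(),current_ft_force())
ims=[];P=[FOOT,GRIP,FOOT+.195*U]
for n in ("scene","side"):
    im=optics.get_image(n); q=proj(P,optics.calibration(n)); print(q.round(1).tolist())
    cx,cy=q.mean(0).astype(int); k=np.array([cx-40,cy-48])
    im=cv2.resize(im[k[1]:k[1]+96,k[0]:k[0]+80],None,fx=5,fy=5,interpolation=cv2.INTER_CUBIC)
    for v in q: cv2.circle(im,tuple(int(a) for a in (v-k)*5+2),3,(0,0,255),1)
    ims.append(im)
cv2.imwrite("pics/post.png",np.hstack(ims))
E
```

```text
0.012 [-0.92 -0.8   0.09]
0.006 [ 0.17 -0.27 -0.97]
0.003 [ 0.34 -0.29  0.  ]
0.001 [ 1.15 -1.28 -0.6 ]
0 [ 0.02 -1.96  2.5 ]
37.8083 0.0 [ 0.94435334 -0.56990256 -0.22563564]
[[285.3, 286.5], [260.5, 257.6], [254.8, 251.0]]
[[333.0, 218.8], [322.4, 200.4], [320.0, 196.2]]
```

View pics/post.png

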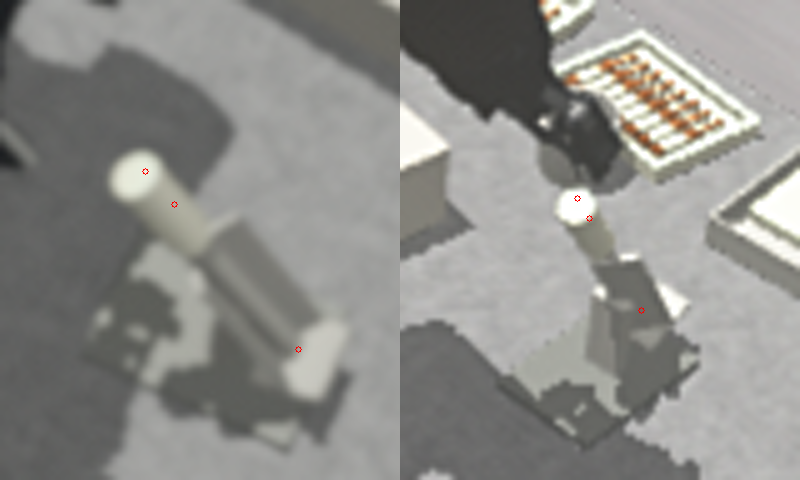

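Rod rests in the V with the handle top at about scene (253,252), near its original place. I'll compare numerically with the first image while moving above the knob.

```bash
python3 - <<'E'
from h import *
env.move_l(TG+.2*U,max_speed=.15)
KT=KNOB-np.array([0,0,env.tcp_to_grasp])
env.goto(KT+[0,0,.12],[np.pi,0,BY])
print(current_clock())
S=optics.calibration("scene")
for n in ("scene","side"):
    im=optics.get_image(n); cv2.imwrite(f"pics/{n}1.png",im); a=cv2.imread(f"pics/{n}0.png")
    q=proj([FOOT+.195*U],optics.calibration(n))[0].astype(int)
    for I in (a,im):
        w=I[q[1]-9:q[1]+10,q[0]-9:q[0]+10].astype(float).min(2); t=np.clip(w-205,0,None); ys,xs=np.mgrid[-9:10,-9:10]
        print(n,t.sum(),(t*xs).sum()/t.sum()+q[0],(t*ys).sum()/t.sum()+q[1])
    p=a[q[1]-8:q[1]+9,q[0]-8:q[0]+9]; s=im[q[1]-16:q[1]+17,q[0]-16:q[0]+17]
    r=cv2.matchTemplate(s,p,cv2.TM_CCOEFF_NORMED); print(cv2.minMaxLoc(r),"zero=8,8")
o=[]
for n in ("scene0","scene1","side0","side1"):
    im=cv2.imread(f"pics/{n}.png"); k=(240,235) if n[1]=='c' else (295,175)
    o.append(cv2.resize(im[k[1]:k[1]+70,k[0]:k[0]+60],None,fx=6 if 0 else 4,fy=4,interpolation=cv2.INTER_CUBIC))
cv2.imwrite("pics/cmp.png",np.vstack([np.hstack(o[:2]),np.hstack(o[2:])]))
E
```

```text
39.9583
scene 502.0 253.78486055776892 251.3207171314741
scene 357.0 253.00280112044817 251.60224089635855
(-0.3902115225791931, 0.98892742395401, (10, 16), (7, 8)) zero=8,8
side 2730.0 319.22197802197803 197.4227106227106
side 1592.0 319.81909547738695 197.78454773869348
(-0.5148870944976807, 0.6292775869369507, (3, 15), (8, 9)) zero=8,8
```

View pics/cmp.png

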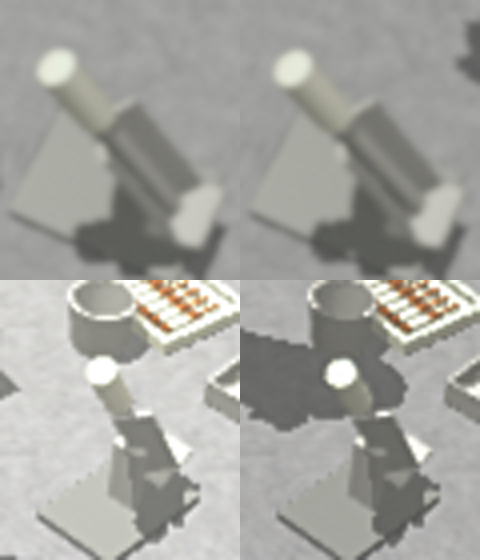

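Shift is under 1 px (about 2 mm), so the rod is back as it was. Now the knob.

```bash
python3 - <<'E'
from h import *
KT=KNOB-np.array([0,0,env.tcp_to_grasp]); f0=current_ft_force()
env.move_l(KT,max_speed=.08); print(current_ft_force()-f0)
clamp(60); print("w",current_width(),current_ft_force()-f0)
for a in np.arange(.2,1.11,.15):
    env.move_l(KT,attitude=[np.pi,0,BY-a],max_speed=.05); print(round(a,2),current_tool_rot()[2]-BY,(current_ft_force()-f0).round(1),current_ft_torque().round(2))
open_gripper(); env.dwell(.3)
env.move_l(KT+[0,0,.13],max_speed=.1)
env.goto([.44,.05,.36],[np.pi,0,BY-1.1]); print(current_clock(),current_ft_force())
c=optics.calibration("wrist"); im=optics.get_image("wrist"); q=proj([WELL+[0,0,.05],KNOB],c); print(q)
s=optics.get_image("scene")[130:230,250:370]
cv2.imwrite("pics/fin.png",np.hstack([im,cv2.resize(s,(288,240)) if 0 else cv2.copyMakeBorder(cv2.resize(s,(288,240)),0,144,0,0,0)]))
E
```

```text
[-0.02125645 -0.60799239  0.29760854]
w -9.676512434001243e-05 [ 0.28757385  0.230159   -0.12830386]
0.2 -0.1964433967981331 [-0.1  0.  -1.1] [ 0.04 -0.02  0.01]
0.35 -0.3446271570237544 [-0.1 -0.4  0.5] [-0.04  0.05 -0.02]
0.5 -0.4937165297407284 [ 0.8  0.2 -0.9] [0.   0.04 0.02]
0.65 -0.6433844559042448 [ 0.7 -0.1 -0.8] [-0.    0.    0.06]
0.8 -0.7932758195942213 [-0.2 -0.8  0.9] [ 0.01 -0.01 -0.  ]
0.95 -0.9431887576489544 [-0.3 -0.5  0. ] [0.04 0.   0.03]
1.1 -1.0931953718186198 [ 0.2 -0.4  0.5] [-0.    0.06 -0.05]
47.85 [ 1.5033061   0.26691403 -1.48654558]
[[159.43151431 211.92097983]
 [185.36283516 138.58532632]]
```

View pics/fin.png

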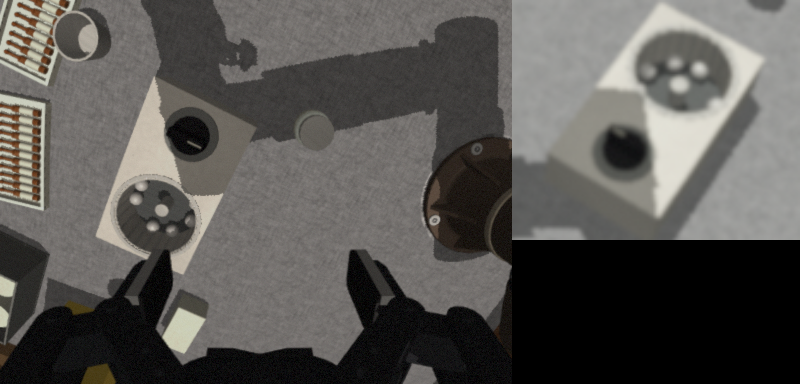

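The fingers closed on nothing (width 0). The last picture, knob at (190,135) with its bar line (187,140)–(202,149), shows the knob still off. I'll find out why from pictures already taken, by numbers, with no robot time used.

```bash
python3 - <<'E'
from h import *
print(current_clock(),current_tcp_pos(),current_width())
W=optics.calibration("wrist"); S=optics.calibration("scene")
fin=cv2.imread("pics/fin.png")[:,:512]
for name,im,c,z in (("w_bath top",cv2.imread("pics/w_bath.png"),cal["bath"],.129),("now",fin,W,.129),("scene0",cv2.imread("pics/scene0.png"),S,.129)):
    print(name)
    # rows: bath x from -45..45 ; cols: bath y rel to knob -45..45
    for x in range(-48,49,6):
        P=[BX+Rz(BY)@[x/1000,-.088+y/1000,z] for y in range(-48,49,4)]
        q=proj(P,c).astype(np.float32); v=cv2.remap(im,q[None,:,0],q[None,:,1],cv2.INTER_LINEAR)[0].mean(1)
        print("%4d"%x," ".join("%3d"%a for a in v))
E
```

```text
47.95 [0.43987096 0.05007872 0.35865424] 0.08541178764363996
w_bath top
 -48  58  65 102 102 102 102 102 104 105 103 102 103  92  83  88  96 104 102 102 102 100 102 103 102 102
 -42  65  68 101 100 102 104 102 101  86  59  58  60  60  59  57  63  59  60  84 100 101 101 100  99 102
 -36 114 104 112 102 103 109  92  58  60  58  58  55  48  52  53  60  59  59  58  59  93 102 105 103 105
 -30 109 127 185 143 116 164 103  57  59  35  16  14   6   8   9  16  17  49  59  59  56  92 101 104 102
 -24 112 129 184 182 183 108 108 105  24  16  12   9  68  15   6  18  19  17  33  58  59  59 100 101 100
 -18 109 127 182 183 154 107 108  42  25  20  17  13  88  16   5   9  15  16  10  44  58  58  81 102 105
 -12 110 125 186 185 113 106 101  24  32  30  17  10  85  12   6  19  15  17  16  30  59  58  73 101 103
  -6 110 127 180 184 123 107 101  27  27  25  20  26 114   9  10  13  11  16   7  26  56  59  87 100 101
   0 113 129 180 182 152 105 105  41  23  22  20  23  24  14  10  11  12   8  11  48  57  59  98 102 104
   6 111 122 180 180 179 115 106 101  32  24  22  19  24  22   6  19  17  16  33  5
[... 3637 characters left out ...]
20  18  24  40  52  51  65 111 157 196 220 227 227 227 226 226 224 215
  18 142 100  60  52  51  41  27  19  19  24  39  50  61  96 139 175 206 223 227 227 227 227 226 224 214
  24 152 134  96  61  47  38  26  19  17  22  37  57  87 127 162 194 218 227 228 227 227 228 227 225 218
  30 151 151 136 107  76  52  40  39  50  67  94 127 146 166 191 215 225 227 227 227 226 227 227 227 224
  36 162 152 152 145 118  92  85 101 127 143 154 161 176 198 218 225 227 227 227 227 226 227 227 227 225
  42 212 192 164 150 143 131 129 141 158 171 181 195 210 222 225 226 227 227 227 226 226 227 227 227 226
  48 224 221 216 211 207 203 199 200 208 218 220 222 224 224 225 226 226 226 225 225 226 226 226 226 226
```

```bash
python3 - <<'E'
from h import *
KT=KNOB-np.array([0,0,env.tcp_to_grasp])
env.goto(KT+[0,0,.06],[np.pi,0,BY]); f0=current_ft_force(); print(current_width())
env.move_l(KT,max_speed=.1); print("at",current_tcp_pos()-KT,current_tool_rot(),current_width(),current_ft_force()-f0,current_clock())
cv2.imwrite("pics/k_side.png",optics.get_image("side")); cv2.imwrite("pics/k_scene.png",optics.get_image("scene"))
clamp(40); print("clamped",current_width(),current_finger_force(),current_tcp_pos()-KT,current_ft_force()-f0,current_clock())
E
```

```text
0.08551287825605812
at [0.00051114 0.00019047 0.00070765] [-3.14124246e+00 -1.02190184e-03 -8.90408511e-02] 0.08526512774807078 [-0.31390275  0.15231648 -0.32263262] 49.775
clamped -0.00012476531242466645 0.0 [ 6.28978966e-07  8.32202630e-06 -2.32053302e-05] [-0.33616503  0.07246682 -0.96128057] 50.6417
```

The tool reads exactly on the grip point, yet the fingers close on air. Looking back at pre.png, the handle was visible right up to its cap, so the fingers really end higher than the reported TCP. I'll probe down onto the knob's top (z 0.129) with shut fingers to measure the offset.

```bash
python3 - <<'E'
from h import *
KT=KNOB-np.array([0,0,env.tcp_to_grasp]); f0=current_ft_force(); hit=None
for d in np.arange(.002,.032,.002):
    env.move_l(KT-[0,0,d],max_speed=.06); f=current_ft_force()-f0
    if np.linalg.norm(f)>4: hit=d; break
print("d",d,f,hit,current_tcp_pos(),current_clock())
E
```

```text
d 0.01 [ 0.06909966 -0.1689091   4.2178989 ] 0.01 [0.53755212 0.07634379 0.09378675] 51.8917
```

Contact at TCP z 0.094, so the real fingertips are about 35 mm above the reported TCP. Grip the knob that much lower, guarded.

```bash
python3 - <<'E'
from h import *
K=np.array([KNOB[0],KNOB[1],0]); z0=.100
env.move_l(K+[0,0,z0],max_speed=.1); f0=current_ft_force(); open_gripper()
for z in (.088,.082,.076,.072):
    env.move_l(K+[0,0,z],max_speed=.08); f=current_ft_force()-f0
    if np.linalg.norm(f)>5: print("touch",z,f); break
clamp(60); w=current_width(); print("w",w,current_finger_force(),z,current_ft_force()-f0,current_clock())
if w>.006:
    for a in np.arange(.2,1.16,.19):
        env.move_l(K+[0,0,z],attitude=[np.pi,0,BY-a],max_speed=.05)
        print(round(a,2),(current_tool_rot()[2]-BY).round(2),current_ft_torque().round(2),current_finger_force().round(0) if hasattr(current_finger_force(),'round') else current_finger_force())
    print(current_clock())
E
```

```text
w 0.012946558384075896 58.862637877464294 0.072 [-1.13202014  0.86453009  2.87712718] 54.625
0.2 -0.2 [-0.46  0.5   0.15] 59.0981787443161
0.39 -0.38 [-0.82  0.61  0.19] 59.33743715286255
0.58 -0.57 [-1.09  0.68 -0.05] 59.382126331329346
0.77 -0.77 [-1.23  0.79 -0.18] 59.45292055606842
0.96 -0.96 [-1.3   0.98 -0.18] 59.53316688537598
1.15 -1.14 [-1.36  1.17 -0.15] 59.605300426483154
56.6833
```

```bash
python3 - <<'E'
from h import *
open_gripper(); env.dwell(.2)
p=current_tcp_pos(); env.move_l([p[0],p[1],.20],max_speed=.12)
env.goto([.44,.05,.36],[np.pi,0,BY-1.1])
c=optics.calibration("wrist"); im=optics.get_image("wrist"); 
# mark brightness at radius 16 mm versus knob angle
for a in np.arange(-.2,1.5,.1):
    P=[BX+Rz(BY)@(np.array([0,-.088,.129])+Rz(-a)@[-r,0,0]) for r in (.010,.015,.020,.024)]
    q=proj(P,c).astype(np.float32); print(round(a,1),cv2.remap(im,q[None,:,0],q[None,:,1],cv2.INTER_LINEAR)[0].mean(1).round())
s=optics.get_image("scene")
p0=cv2.imread("pics/scene0.png")[243:260,246:263]; r=cv2.matchTemplate(s[235:268,238:271],p0,cv2.TM_CCOEFF_NORMED); print(cv2.minMaxLoc(r),current_clock(),current_ft_force())
E
```

```text
-0.2 [ 6.  7. 16. 13.]
-0.1 [ 7. 10.  7. 12.]
0.0 [10. 13. 14. 14.]
0.1 [ 6.  9.  8. 15.]
0.2 [2. 9. 7. 9.]
0.3 [ 8. 11. 11. 14.]
0.4 [ 8.  8. 11. 17.]
0.5 [ 7.  5. 11. 39.]
0.6 [10.  5. 12. 50.]
0.7 [13. 10.  6. 51.]
0.8 [17.  8.  5. 30.]
0.9 [23. 10. 13. 14.]
1.0 [51. 26. 18. 15.]
1.1 [85. 77. 54. 34.]
1.2 [97. 97. 88. 61.]
1.3 [78. 53. 29. 18.]
1.4 [39. 15. 17. 36.]
(-0.35833540558815, 0.9892653226852417, (9, 16), (7, 8)) 59.6833 [0.71485594 1.0959128  0.02316671]
```

The knob mark sits at 1.2 rad (on), and the rod is unmoved on its rest.

```bash
python3 -c "
from rig import env
print(env.hand_in())"
```

```text
the job is handed in; nothing more can be done
None
```

The job is handed in at about 60 s on the robot clock: the beads were stirred two full rounds anticlockwise, the rod is back on its rest within about 2 mm by the images, and the knob is on at about 1.2 rad; the first knob grip closed on air because the fingertips sit about 35 mm above the reported TCP, and the second, lower grip worked.

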